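# Set the ratchet log board back to its writing notch

### The job

The log-sheet board on the test desk stands too steep to write on; set it to its lowest notch. Its ratchet only lets it go up: take the bar on the board's rear edge, lift the board past the top notch until the pawl tips clear, lower it under control until it lies flat (which tips the pawl back in), then raise it until the lowest notch has clicked in, rest it on that notch and let go. Do not let the board drop, and leave the things around the stand where they are.

Things in the scene. Friction and masses are not known exactly. Their poses are not given: they have to be found in the camera images.
- board (a joint): tilt of the log board about its hinge, rad: 0 = level on its stop, growing as the rear edge rises. Rests in notches at about 0.21 (lowest), 0.43, 0.65 and 0.86; starts in the 2nd to 4th. Going up, a notch has clicked in 0.04 above its resting angle; from a notch it cannot go down. At about 1.14 the pawl is thrown clear (raise to 1.22 to be sure); hard stop 1.326. Flat = right down to 0
- pawl (a joint): tilt of the tumbler pawl, a steel strut 40 mm high outside the stand's right (-y) cheek, rad: 0 to 0.14 = leaning in and holding the board (up to 0.17 while a pin passes it), 0.66 = tipped away, clear. It tumbles by its own weight; need not be touched. As the board is lowered with the pawl clear, it is tipped back from a board tilt of 0.25 on and is in below 0.06
- board_bar (a point): centre of the lifting bar: round steel, 12 mm thick, 124 mm long (100 mm free between its brackets), parallel to the hinge, in the board's plane 228 mm from the hinge line and 43 mm beyond the board's rear edge. x points along the board from hinge to bar, y along the bar, z out of the board's upper face. Pinch it from above; it turns in the grip as the board tilts; about 3 N to lift
- board_hinge (a point): middle of the hinge line at the board's low edge, 82 mm above the desk, fixed during a run; x level from the hinge towards the bar's side, y along the hinge to the left, z up. At tilt a the bar is 228 cos(a) mm along x and 228 sin(a) mm up from here
- log_stand: the stand: steel base 225 x 345 x 8 mm, fixed to the desk, with two upright cheeks 126 mm either side of the middle that carry the board (aluminium plate 180 deep x 236 wide x 8 mm with a log sheet under a clip). Origin on the desk 85 mm along x from under the hinge line; x towards the bar's side
- gauge: bystander: round pressure gauge lying face up, 100 mm across and 34 mm high, left of the stand; leave it
- tape: bystander: tape measure 75 x 40 x 68 mm, right of the stand; leave it
- notes: bystander: note pad 76 x 76 x 26 mm, behind the stand; leave it
- coupling: bystander: hexagonal steel pipe coupling 60 mm across and 75 mm high, behind the stand; leave it
- pen: bystander: pen 134 mm long and 9 mm thick, lying behind and to the left of the stand; leave it

How it is judged:
By the outcome, as a careful person would: the job done as asked, in the order asked, and still so for the second after the job is handed in, with the robot touching nothing.
It also fails if it takes over 54 s, if anything falls off the work surface, if the arm or the gripper's body presses on something with over 40 N, if the wrist force passes 120 N, or if a joint passes its speed limit or range.

### The arm

A 6-joint arm with a two-finger parallel gripper is mounted at the origin on the work surface. World frame = base frame: x ahead of the robot, y to its left, z up, the work surface at z = 0. Lengths are in m, angles in rad, forces in N, time in s.
With the tool pointing down it reaches from about 0.375 to 0.975 m from the base axis. Payload 3.8 kg.
Tool frame: the origin (TCP) lies at the very end of the fingers, on their centre line; the grasp point (between the pads) lies 19 mm behind it; z points along the fingers, y is the direction in which the jaws open and shut (so a half turn about z gives the same grasp; the last joint's range is limited). The gripper opens to 85 mm and grips with 20 to 120 N. Pads are 22 mm wide; open, the fingers measure 114 mm over their backs; the gripper's body (76 mm by 85 mm) begins 54 mm behind the grasp point. The pads swing forward as they close: fully open they stand 13 mm farther back than shut.
Start: joints at [1.109, 0.264, 1.604, -0, 1.274, -0.037], TCP at [0.278, 0.615, 0.231] pointing down, gripper open.
Joint ranges: [-2.63, 2.63], [-0.94, 2.18], [0.31, 2.57], [-1.31, 4.45], [0, 2.66], [-2.55, 2.55]. Speed limits (rad/s): [2.57, 2.57, 3.14, 3.14, 3.14, 3.14].

### API

Orientations are given as a rotation vector (axis times angle).
In Python, from workcell import read_state, read_camera, camera_info, finish_job gives the robot as it stands. The module is installed in compiled form; this text tells all that it offers.
- The arm moves only by the tool play_rows, never from a script. Its argument "motion" is a list of rows, each a list of 5 numbers: the shift along the tool's x, y, z in units of 1000 mm (1.0 is 1000 mm), then the turn about the tool's z in units of 2 pi rad (1.0 is 2 pi rad), then the finger opening in mm, from 0 to 85.4. A call has 1 to 5 rows; each row shifts and turns the commanded pose from where the row before left it, along the tool's axes as they then stand; what a row does not reach is not made up. A row lasts 1/8 s, in which the tool goes at most 62.5 mm and 10.7 degrees, less where a joint would pass 70% of its speed; a pose out of reach is approached as far as the arm can. A call with a number of a shift or a turn outside -1 to 1 is refused whole. A call with a gripper value outside its range is refused whole. The fingers move at their own pace and stop on an object; "squeeze" is the grip in N (left out, the last holds). Time passes only in rows, so rows that do not move let the fingers close. It gives the time, the measured TCP pose, the force and the opening at its end, in the units of the state.
- read_state(): the state, without advancing time (a new reading comes with each control period).
- read_camera(name): name is "scene" or "top" or "wrist"; returns the picture (420x560x3 uint8, red, green, blue); there is no depth.
- camera_info(name): a dict with "intrinsics" (3x3 intrinsics, pixels), "dist_coeffs" ([k1, k2, p1, p2, k3] as OpenCV has them; the pictures are not rectified), "pose" (4x4, takes a point from camera to world coordinates). Camera axes: x right, y down, z forward; pixel columns grow to the right and rows downward; lengths in m; the calibration is good to about 2 mm. A picture is of the moment at which its call begins: read the wrist's pose just before it. camera_info takes no time and is no camera call; for the wrist camera it gives the pose at the moment of the call.
- finish_job(): hands the job in, once; it reports no verdict.
The state is a dict: "time": time; "q": joint angles; "joint_vel": joint speeds; "joint_torque": joint torques, N m; "tool_pos": TCP position; "tcp_rot": TCP orientation; "wrist_force": force on the tool from outside, world axes, zero at the start; "torque": the same for the moment, N m; "width": opening from 0.0 (shut) to 1.0 (fully open).
Only numpy, scipy, OpenCV 4.12 (cv2) and the standard library are available. Lean on these libraries where they do the work, as an engineer would, in place of code of your own. Each camera call takes 0.05 s, during which the arm holds its last target. There are 200 camera calls.

## Working session

There is one attempt and no reset: what is moved stays moved. The work goes in short steps, Python scripts to look and compute and a tool call to move; the robot and the scene stay as the last step left them, time stands still between calls to the robot, and variables do not carry over. Pictures are saved under pics/ and viewed, about 8 in all and at most 12, crops included, and the job is handed in when it is done.

Besides the shell and the picture viewer there is one more tool, called as name(argument=value, ...), one argument or row to a line, values as JSON. play_rows: Moves the arm, as the interface text tells. Shifts and turns lie within -1 to 1; 1 stands for 1000 mm of shift or 2 pi rad of turn. Its arguments: {"type":"object","properties":{"motion":{"type":"array","items":{"type":"array","items":{"type":"number"}}},"squeeze":{"type":"number"}},"required":["motion"]}

```bash
mkdir -p pics; cat > h.py <<'E'
import numpy as np, cv2
from workcell import *
def ray(n,uv,info=None):
    i=info or camera_info(n);K=np.array(i["intrinsics"]);P=np.array(i["pose"])
    p=cv2.undistortPoints(np.array([[uv]],float),K,np.array(i["dist_coeffs"]))[0,0]
    return P[:3,3],P[:3,:3]@np.array([p[0],p[1],1.])
def onz(n,uv,z,info=None):
    o,d=ray(n,uv,info);return o+d*(z-o[2])/d[2]
def tri(obs):
    A=np.zeros((3,3));b=np.zeros(3);L=[]
    for n,uv in obs:
        o,d=ray(n,uv);d=d/np.linalg.norm(d);M=np.eye(3)-np.outer(d,d);A+=M;b+=M@o;L.append((o,M))
    x=np.linalg.solve(A,b);return x,[np.linalg.norm(M@(x-o)) for o,M in L]
def proj(n,X):
    i=camera_info(n);P=np.linalg.inv(np.array(i["pose"]))
    return cv2.projectPoints(np.atleast_2d(np.array(X,float)),cv2.Rodrigues(P[:3,:3])[0],P[:3,3],np.array(i["intrinsics"]),np.array(i["dist_coeffs"]))[0][:,0]
def save(n,f):
    im=read_camera(n);np.save('pics/'+f+'.npy',im);cv2.imwrite('pics/'+f+'.png',im[:,:,::-1]);return im
E
python3 - <<'E'
from h import *
for n in("scene","top"):
    save(n,n+"1");print(n,np.round(camera_info(n)["pose"],3).tolist())
s=read_state();print(s["tool_pos"],s["tcp_rot"],s["time"])
E
```

```text
scene [[-0.896, 0.351, -0.273, 0.897], [0.445, 0.727, -0.524, 0.523], [0.015, -0.59, -0.807, 0.911], [0.0, 0.0, 0.0, 1.0]]
top [[-0.022, -0.997, 0.071, 0.524], [-1.0, 0.021, -0.015, 0.01], [0.013, -0.071, -0.997, 0.975], [0.0, 0.0, 0.0, 1.0]]
[0.27787898 0.61439203 0.23007722] [-0.6621919  -3.07046927  0.00315614] 0.1
```

View pics/scene1.png

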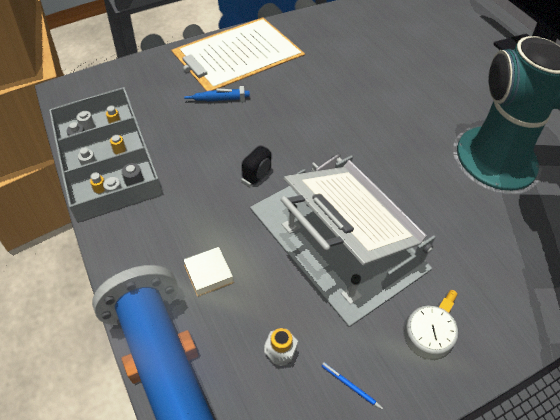

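View pics/top1.png

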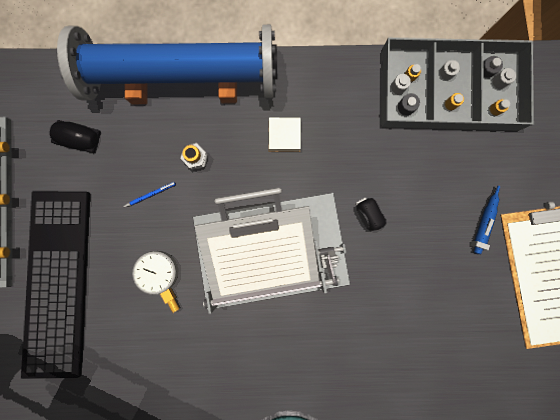

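The scene view shows the bar at about (286,202)–(327,245). The top view shows it at about (216,202)–(281,190), with the hinge near (207,305)–(340,287). I'll zoom in on both to get exact pixels.

```bash
python3 - <<'E'
import cv2,numpy as np
a=cv2.imread('pics/top1.png')[180:320,185:355];b=cv2.imread('pics/scene1.png')[150:330,245:440]
f=lambda i:cv2.resize(i,None,fx=400/i.shape[1],fy=400/i.shape[1],interpolation=cv2.INTER_CUBIC)
a,b=f(a),f(b);h=max(len(a),len(b));c=np.zeros((h,800,3),np.uint8);c[:len(a),:400]=a;c[:len(b),400:]=b
cv2.imwrite('pics/crop1.png',c);print(400/170,400/195)
E
```

```text
2.3529411764705883 2.051282051282051
```

View pics/crop1.png

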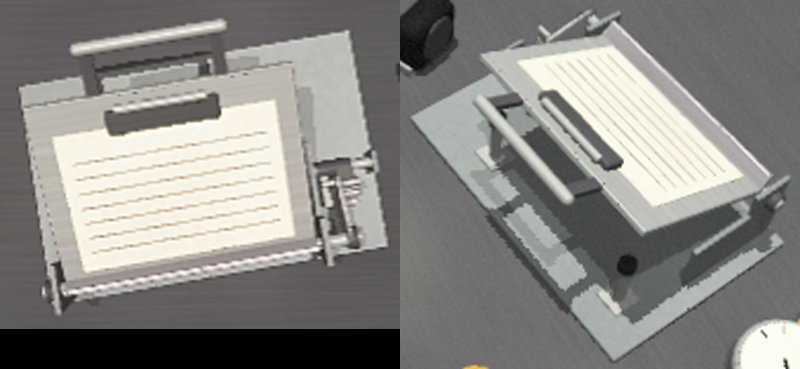

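The crop gives these pixels: bar ends at top (73,49)/(226,25) and scene (571,197)/(479,101), hinge rod at top (66,292)–(318,252), and base corners at (20,88), (348,32) and (386,245).

```bash
cat > m.py <<'E'
from h import *
t=lambda u,v:(185+(u+.5)/2.353-.5,180+(v+.5)/2.353-.5)
s=lambda u,v:(245+(u-400+.5)/2.051-.5,150+(v+.5)/2.051-.5)
L,r=tri([("top",t(73,49)),("scene",s(571,197))]);R,r2=tri([("top",t(226,25)),("scene",s(479,101))])
print("bar",L,R,r,r2,"len",np.linalg.norm(L-R))
c=[onz("top",t(*p),.008) for p in((20,88),(348,32),(386,245))]
print("base",c,np.linalg.norm(c[0]-c[1]),np.linalg.norm(c[1]-c[2]))
y=c[0]-c[1];y/=np.linalg.norm(y);x=np.array([y[1],-y[0],0]);x2=c[1]-c[2];x2/=np.linalg.norm(x2)
ctr=(c[0]+c[2])/2; print("ctr",ctr,"yaws",np.arctan2(x[1],x[0]),np.arctan2(x2[1],x2[0]),np.arctan2(*(-(L-R)[[0]],(L-R)[[1]])))
H=[onz("top",t(*p),.082) for p in((66,292),(318,252))];print("hinge pts",H)
B=(L+R)/2;yw=np.arctan2(-(L-R)[0],(L-R)[1]);ex=np.array([np.cos(yw),np.sin(yw),0])
for h in (H[0],H[1]):print("dx bar-hinge",(B-h)@ex)
print("mid",B,"yaw",yw,"h",B[2]-.082,"tilt from z",np.arcsin((B[2]-.082)/.228), "base ctr along x from bar",(ctr-B)@ex)
E
python3 m.py
```

```text
bar [0.59617938 0.13561757 0.18141903] [0.61496483 0.00602945 0.17137812] [np.float64(0.0013489604708206693), np.float64(0.0013489604708208228)] [np.float64(0.0013735182602491532), np.float64(0.001373518260249075)] len 0.13132704920475094
base [array([0.57422465, 0.21657585, 0.008     ]), array([ 0.62477031, -0.12166046,  0.008     ]), array([ 0.40632572, -0.15345513,  0.008     ])] 0.34199219770001454 0.22074632861372362
ctr [0.49027518 0.03156036 0.008     ] yaws 0.1483411588126727 0.14453532716975356 [0.14395993]
hinge pts [array([0.37944074, 0.15904536, 0.082     ]), array([ 0.41033906, -0.0768983 ,  0.082     ])]
dx bar-hinge 0.21113559100867532
dx bar-hinge 0.2144061281071841
mid [0.6055721  0.07082351 0.17639858] yaw 0.1439599291442735 h 0.09439857558335317 tilt from z 0.42687564453117577 base ctr along x from bar -0.11973706515470195
```

The measurements agree:
- **Tilt:** about 0.43, the second notch.
- **Stand yaw:** about 0.145.
- **Bar centre:** about (0.606, 0.071, 0.176). Its height matches a tilt of 0.43.

I'll turn the jaws to lie along the stand's x axis and travel to a point above the bar.

play_rows(
  motion=[
    [0,0,0,0.0265,40],
    [0,0,0,0.0265,40],
    [0,0,0,0.0265,40],
    [0,0,0,0.0265,40],
    [0,0,0,0.0265,40],
  ],
  squeeze=40,
)

```text
time: 0.72
tool_pos: [0.278, 0.6146, 0.2304]
tcp_rot: [1.854, 2.536, -0.002]
wrist_force: [-0.6, 0.5, 0.3]
width: 0.468
```

play_rows(
  motion=[
    [0,0,0,0.0265,40],
    [-0.045,0.019,0,0,40],
    [-0.045,0.019,0,0,40],
    [-0.045,0.019,0,0,40],
    [-0.045,0.019,0,0,40],
  ],
)

```text
time: 1.35
tool_pos: [0.3801, 0.4465, 0.2307]
tcp_rot: [2.052, 2.379, -0.001]
wrist_force: [0.4, 0.4, 0.2]
width: 0.471
```

play_rows(
  motion=[
    [-0.045,0.019,0,0,40],
    [-0.045,0.019,0,0,40],
    [-0.045,0.019,0,0,40],
    [-0.045,0.019,0,0,40],
    [-0.045,0.019,0,0,40],
  ],
)

```text
time: 1.98
tool_pos: [0.507, 0.2378, 0.2308]
tcp_rot: [-2.052, -2.378, 0.001]
wrist_force: [0.3, -0.3, -0.4]
width: 0.466
```

```bash
cat > g.py <<'E'
from h import *
from scipy.spatial.transform import Rotation as Ro
def rep(B):
    s=read_state();R=Ro.from_rotvec(s["tcp_rot"]).as_matrix();d=R.T@(np.array(B)-s["tool_pos"])
    print("t",s["time"],"tcp",np.round(s["tool_pos"],4),"tooly yaw",np.arctan2(R[1,1],R[0,1]),"d tool mm",np.round(d*1e3,1),"F",np.round(s["wrist_force"],1),"w",s["width"])
E
python3 -c "
from g import *
rep([.6056,.0708,.177])"
```

```text
t 1.975 tcp [0.507  0.2378 0.2308] tooly yaw 0.14701642969269102 d tool mm [-179.7   73.1   53.8] F [ 0.3 -0.3 -0.4] w 0.46580162219916477
```

play_rows(
  motion=[
    [-0.045,0.018,0,0,40],
    [-0.045,0.018,0,0,40],
    [-0.045,0.018,0,0,40],
    [-0.045,0.019,0,0,40],
    [0,0,0,0,40],
  ],
)

```text
time: 2.6
tool_pos: [0.6062, 0.0691, 0.2306]
tcp_rot: [2.057, 2.374, -0.002]
wrist_force: [0.0, -0.2, -0.0]
width: 0.471
```

```bash
python3 - <<'E'
from g import *
rep([.6056,.0708,.177])
i=camera_info("wrist");save("wrist","w1");import pickle;pickle.dump(i,open('w1.pkl','wb'))
print(np.round(i["pose"],3).tolist(),proj("wrist",[[.5962,.1330,.177],[.615,.0086,.177]]))
E
```

```text
t 2.6 tcp [0.6062 0.0691 0.2306] tooly yaw 0.14280256627178292 d tool mm [ 1.9 -0.3 53.6] F [ 0.  -0.2 -0. ] w 0.4709573510694368
[[0.99, 0.136, 0.042, 0.596], [0.142, -0.945, -0.294, 0.144], [-0.001, 0.297, -0.955, 0.373], [0.0, 0.0, 0.0, 1.0]] [[277.62030413 124.87129131]
 [278.94587797 329.21768385]]
```

View pics/w1.png

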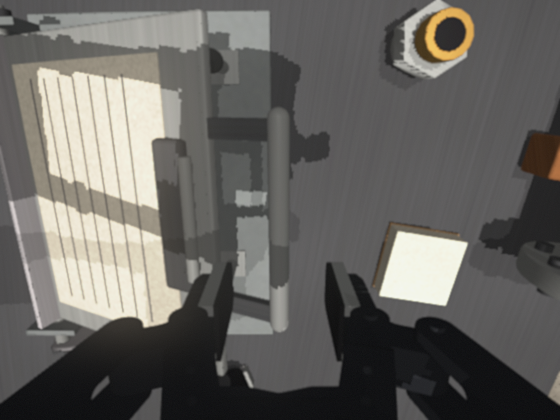

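The wrist view shows the bar from (280,108) to (280,331), within about 2 px of the prediction across the jaws. I'll go down 72 mm and close.

play_rows(
  motion=[
    [0.004,0.001,0.02,0,40],
    [0,0,0.02,0,40],
    [0,0,0.018,0,40],
    [0,0,0.014,0,40],
    [0,0,0,0,40],
  ],
)

```text
time: 3.28
tool_pos: [0.6042, 0.0763, 0.1571]
tcp_rot: [-2.05, -2.377, 0.004]
wrist_force: [0.2, -0.4, 0.7]
width: 0.467
```

play_rows(
  motion=[
    [0,0,0,0,8],
    [0,0,0,0,8],
    [0,0,0,0,8],
    [0,0,0,0,8],
  ],
  squeeze=40,
)

```text
time: 3.78
tool_pos: [0.6055, 0.0761, 0.1596]
tcp_rot: [2.052, 2.378, -0.0]
wrist_force: [-1.6, -0.7, 0.0]
width: 0.124
```

```bash
python3 - <<'E'
from g import *
rep([.6056,.0708,.177])
save("wrist","w2")
E
```

```text
t 3.775 tcp [0.6055 0.0761 0.1596] tooly yaw 0.14690347235460596 d tool mm [ -5.2  -0.7 -17.4] F [-1.6 -0.7  0. ] w 0.12353995305453729
```

View pics/w2.png

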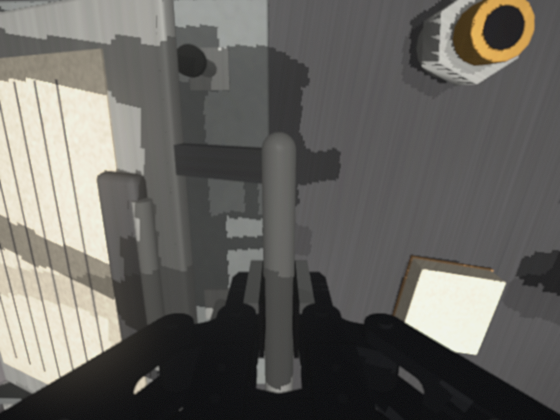

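The bar sits between the pads (width about 10.5 mm, bar 12 mm). Next I'll compute the arc in tool axes.

```bash
cat > arc.py <<'E'
import numpy as np,sys
a0,a1,n=float(sys.argv[1]),float(sys.argv[2]),int(sys.argv[3])
a=np.linspace(a0,a1,n+1);y=.228*np.diff(np.cos(a));z=-.228*np.diff(np.sin(a))
for k in range(n):print(f"{a[k+1]:.3f} [0, {y[k]:.4f}, {z[k]:.4f}, 0, 8]")
E
python3 arc.py .43 1.23 20
```

```text
0.470 [0, -0.0040, -0.0082, 0, 8]
0.510 [0, -0.0043, -0.0080, 0, 8]
0.550 [0, -0.0046, -0.0079, 0, 8]
0.590 [0, -0.0049, -0.0077, 0, 8]
0.630 [0, -0.0052, -0.0075, 0, 8]
0.670 [0, -0.0055, -0.0073, 0, 8]
0.710 [0, -0.0058, -0.0070, 0, 8]
0.750 [0, -0.0061, -0.0068, 0, 8]
0.790 [0, -0.0063, -0.0065, 0, 8]
0.830 [0, -0.0066, -0.0063, 0, 8]
0.870 [0, -0.0069, -0.0060, 0, 8]
0.910 [0, -0.0071, -0.0057, 0, 8]
0.950 [0, -0.0073, -0.0055, 0, 8]
0.990 [0, -0.0075, -0.0052, 0, 8]
1.030 [0, -0.0077, -0.0049, 0, 8]
1.070 [0, -0.0079, -0.0045, 0, 8]
1.110 [0, -0.0081, -0.0042, 0, 8]
1.150 [0, -0.0082, -0.0039, 0, 8]
1.190 [0, -0.0084, -0.0036, 0, 8]
1.230 [0, -0.0085, -0.0032, 0, 8]
```

play_rows(
  motion=[
    [0,-0.004,-0.0082,0,8],
    [0,-0.0043,-0.008,0,8],
    [0,-0.0046,-0.0079,0,8],
    [0,-0.0049,-0.0077,0,8],
    [0,-0.0052,-0.0075,0,8],
  ],
)

```text
time: 4.45
tool_pos: [0.5831, 0.0728, 0.1996]
tcp_rot: [2.052, 2.378, 0.002]
wrist_force: [2.7, 0.1, -3.8]
width: 0.123
```

```bash
python3 -c "
from g import *
rep([.6056,.0708,.177])"
```

```text
t 4.45 tcp [0.5831 0.0728 0.1996] tooly yaw 0.14697200286150075 d tool mm [-5.2 21.9 22.6] F [ 2.7  0.1 -3.8] w 0.12275829819929214
```

Forces are low and the arm is tracking well, so I'll continue.

play_rows(
  motion=[
    [0,-0.0055,-0.0073,0,8],
    [0,-0.0058,-0.007,0,8],
    [0,-0.0061,-0.0068,0,8],
    [0,-0.0063,-0.0065,0,8],
    [0,-0.0066,-0.0063,0,8],
  ],
)

```text
time: 5.08
tool_pos: [0.554, 0.0684, 0.2343]
tcp_rot: [2.05, 2.376, 0.005]
wrist_force: [5.4, -0.4, 0.7]
width: 0.119
```

play_rows(
  motion=[
    [0,-0.0069,-0.006,0,8],
    [0,-0.0071,-0.0057,0,8],
    [0,-0.0073,-0.0055,0,8],
    [0,-0.0075,-0.0052,0,8],
    [0,0,0,0,8],
  ],
)

```text
time: 5.7
tool_pos: [0.5259, 0.0642, 0.2578]
tcp_rot: [2.05, 2.375, 0.007]
wrist_force: [5.4, 0.9, 5.6]
width: 0.12
```

```bash
python3 -c "
from g import *
rep([.6056,.0708,.177])"
```

```text
t 5.7 tcp [0.5259 0.0642 0.2578] tooly yaw 0.14697060525162425 d tool mm [-5.1 79.3 81.2] F [5.4 0.9 5.6] w 0.12041461555967489
```

play_rows(
  motion=[
    [0,-0.0075,-0.0055,0,8],
    [0,-0.0078,-0.0049,0,8],
    [0,-0.008,-0.0045,0,8],
    [0,-0.0081,-0.0042,0,8],
    [0,-0.0083,-0.0039,0,8],
  ],
)

```text
time: 6.32
tool_pos: [0.4868, 0.0584, 0.28]
tcp_rot: [2.05, 2.376, 0.006]
wrist_force: [6.2, 1.2, 4.0]
width: 0.122
```

play_rows(
  motion=[
    [0,-0.0084,-0.0036,0,8],
    [0,0,0,0,8],
  ],
)

```text
time: 6.58
tool_pos: [0.478, 0.0571, 0.2837]
tcp_rot: [2.05, 2.376, 0.005]
wrist_force: [4.4, -0.6, 6.5]
width: 0.124
```

```bash
python3 - <<'E'
from g import *
rep([.6056,.0708,.177])
save("scene","s2")
a=cv2.imread('pics/s2.png')[60:330,230:450];cv2.imwrite('pics/s2c.png',cv2.resize(a,None,fx=2.2,fy=2.2))
E
```

```text
t 6.575 tcp [0.478  0.0571 0.2837] tooly yaw 0.14695395897203134 d tool mm [ -5.1 127.8 107.3] F [ 4.4 -0.6  6.5] w 0.12402815505142885
```

View pics/s2c.png

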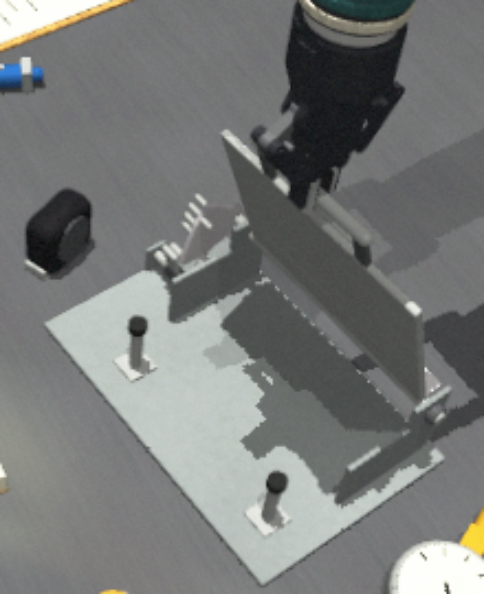

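```bash
python3 - <<'E'
from h import *
from scipy.optimize import least_squares
yw=.146;ex=np.array([np.cos(yw),np.sin(yw),0]);ey=np.array([-np.sin(yw),np.cos(yw),0])
P=np.array([[.6055,.0761,.1596],[.5831,.0728,.1996],[.554,.0684,.2343],[.5259,.0642,.2578],[.4868,.0584,.28],[.478,.0571,.2837]])
u=P@ex;z=P[:,2]
f=least_squares(lambda p:np.hypot(u-p[0],z-p[1])-.228,[.4,.063]);print("centre",f.x,f.fun*1e3,"tilts",np.arctan2(z-f.x[1],u-f.x[0]))
f=least_squares(lambda p:np.hypot(u-p[0],z-.082+p[1])-.228,[.4,.019]);print("hinge u from vision bar",np.array([.6056,.0708,0])@ex-.2072)
B=np.array([.6056,.075,.177])
for px,off,nm in(((362,243),.060,"bar+y"),((415,308),.118,"rear left corner"),((424,393),.118,"low left corner")):
    o,d=ray("scene",(230+px[0]/2.2,60+px[1]/2.2))
    p=o+d*(((B@ey+off)-o@ey)/(d@ey));print(nm,"u",p@ex,"z",p[2])
E
```

```text
centre [0.3998511  0.07050252] [ 0.37522764 -0.24233545 -0.27496052 -0.12555479  0.11649241  0.19797026] tilts [0.40077968 0.60264011 0.80276167 0.9647961  1.16396522 1.20619349]
hinge u from vision bar 0.4022570882880437
bar+y u 0.48283224500230554 z 0.2914626855740946
rear left corner u 0.4780137459997506 z 0.2720800764632324
low left corner u 0.41236794730618653 z 0.10716277152458253
```

The fit and the picture put the tilt at about 1.2. I'll raise it by about 0.05 more and look at the pawl.

play_rows(
  motion=[
    [0,-0.0055,-0.0022,0,8],
    [0,-0.0055,-0.0018,0,8],
    [0,0,0,0,8],
  ],
)

```text
time: 7.0
tool_pos: [0.4672, 0.0555, 0.2876]
tcp_rot: [2.05, 2.376, 0.005]
wrist_force: [4.0, -0.3, 7.3]
width: 0.122
```

```bash
python3 - <<'E'
from g import *
rep([.6056,.0708,.177])
save("scene","s3");save("top","t3")
a=cv2.imread('pics/s3.png')[120:290,280:430];b=cv2.imread('pics/scene1.png')[120:290,280:430]
f=lambda i:cv2.resize(i,(400,453),interpolation=cv2.INTER_CUBIC)
cv2.imwrite('pics/c3.png',np.hstack([f(a),f(b)]))
E
```

```text
t 7.0 tcp [0.4672 0.0555 0.2876] tooly yaw 0.14698121343567463 d tool mm [ -5.1 138.6 111.2] F [ 4.  -0.3  7.3] w 0.12207904442340824
```

View pics/c3.png

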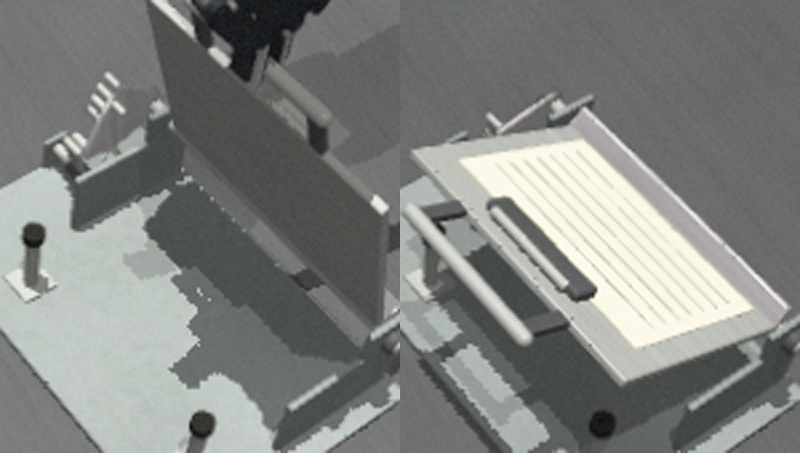

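Tilt is about 1.26, past the release point. Now I'll lower under control, watching the force for a notch that still holds.

```bash
python3 arc.py 1.257 0.017 31
```

```text
1.217 [0, 0.0086, 0.0030, 0, 8]
1.177 [0, 0.0085, 0.0033, 0, 8]
1.137 [0, 0.0083, 0.0037, 0, 8]
1.097 [0, 0.0082, 0.0040, 0, 8]
1.057 [0, 0.0080, 0.0043, 0, 8]
1.017 [0, 0.0079, 0.0046, 0, 8]
0.977 [0, 0.0077, 0.0050, 0, 8]
0.937 [0, 0.0075, 0.0053, 0, 8]
0.897 [0, 0.0072, 0.0055, 0, 8]
0.857 [0, 0.0070, 0.0058, 0, 8]
0.817 [0, 0.0068, 0.0061, 0, 8]
0.777 [0, 0.0065, 0.0064, 0, 8]
0.737 [0, 0.0063, 0.0066, 0, 8]
0.697 [0, 0.0060, 0.0069, 0, 8]
0.657 [0, 0.0057, 0.0071, 0, 8]
0.617 [0, 0.0054, 0.0073, 0, 8]
0.577 [0, 0.0051, 0.0075, 0, 8]
0.537 [0, 0.0048, 0.0077, 0, 8]
0.497 [0, 0.0045, 0.0079, 0, 8]
0.457 [0, 0.0042, 0.0081, 0, 8]
0.417 [0, 0.0039, 0.0083, 0, 8]
0.377 [0, 0.0035, 0.0084, 0, 8]
0.337 [0, 0.0032, 0.0085, 0, 8]
0.297 [0, 0.0028, 0.0087, 0, 8]
0.257 [0, 0.0025, 0.0088, 0, 8]
0.217 [0, 0.0021, 0.0089, 0, 8]
0.177 [0, 0.0018, 0.0089, 0, 8]
0.137 [0, 0.0014, 0.0090, 0, 8]
0.097 [0, 0.0011, 0.0091, 0, 8]
0.057 [0, 0.0007, 0.0091, 0, 8]
0.017 [0, 0.0003, 0.0091, 0, 8]
```

play_rows(
  motion=[
    [0,0.0086,0.003,0,8],
    [0,0.0085,0.0033,0,8],
    [0,0.0083,0.0037,0,8],
    [0,0.0082,0.004,0,8],
    [0,0.008,0.0043,0,8],
  ],
)

```text
time: 7.72
tool_pos: [0.5085, 0.0617, 0.2693]
tcp_rot: [2.051, 2.377, 0.003]
wrist_force: [4.8, 0.1, 9.0]
width: 0.122
```

play_rows(
  motion=[
    [0,0.0079,0.0046,0,8],
    [0,0.0077,0.005,0,8],
    [0,0.0075,0.0053,0,8],
    [0,0.0072,0.0055,0,8],
  ],
)

```text
time: 8.22
tool_pos: [0.5385, 0.0661, 0.2485]
tcp_rot: [2.051, 2.377, 0.003]
wrist_force: [5.0, 0.2, 7.1]
width: 0.125
```

play_rows(
  motion=[
    [0,0.007,0.0058,0,8],
    [0,0.0068,0.0061,0,8],
  ],
)

```text
time: 8.48
tool_pos: [0.5521, 0.0681, 0.2364]
tcp_rot: [2.051, 2.377, 0.003]
wrist_force: [4.8, 0.1, 5.9]
width: 0.121
```

The 0.86 notch is passed with no rise in force, so the pawl is clear.

play_rows(
  motion=[
    [0,0.0065,0.0064,0,8],
    [0,0.0063,0.0066,0,8],
    [0,0.006,0.0069,0,8],
    [0,0.0057,0.0071,0,8],
    [0,0.0054,0.0073,0,8],
  ],
)

```text
time: 9.1
tool_pos: [0.5819, 0.0725, 0.2018]
tcp_rot: [2.051, 2.377, 0.003]
wrist_force: [5.9, 0.2, 4.3]
width: 0.12
```

play_rows(
  motion=[
    [0,0.0051,0.0075,0,8],
    [0,0.0048,0.0077,0,8],
    [0,0.0045,0.0079,0,8],
    [0,0.0042,0.0081,0,8],
    [0,0.0039,0.0083,0,8],
  ],
)

```text
time: 9.72
tool_pos: [0.6045, 0.0759, 0.1621]
tcp_rot: [2.051, 2.377, 0.004]
wrist_force: [6.7, 0.0, 2.5]
width: 0.122
```

play_rows(
  motion=[
    [0,0.0035,0.0084,0,8],
    [0,0.0032,0.0085,0,8],
    [0,0.0028,0.0087,0,8],
  ],
)

```text
time: 10.1
tool_pos: [0.6142, 0.0773, 0.1365]
tcp_rot: [2.051, 2.376, 0.005]
wrist_force: [8.3, 0.7, 2.5]
width: 0.121
```

```bash
python3 - <<'E'
from h import *
s=read_state();p=s["tool_pos"];u=p@[np.cos(.147),np.sin(.147),0];print(u-.4,(u-.4)/.228,"tilt z",np.arcsin((p[2]-.0705)/.228))
E
```

```text
0.21891424216562105 0.9601501849369344 tilt z 0.2939032591698465
```

play_rows(
  motion=[
    [0,0.003,0.0088,0,8],
    [0,0.0026,0.0089,0,8],
    [0,0.0021,0.0089,0,8],
    [0,0.0016,0.009,0,8],
  ],
)

```text
time: 10.6
tool_pos: [0.6227, 0.0786, 0.1003]
tcp_rot: [2.051, 2.377, 0.003]
wrist_force: [5.7, 0.1, -0.5]
width: 0.121
```

play_rows(
  motion=[
    [0,0.0011,0.008,0,8],
    [0,0.0007,0.007,0,8],
    [0,0,0,0,8],
  ],
)

```text
time: 10.98
tool_pos: [0.6246, 0.0789, 0.0847]
tcp_rot: [2.051, 2.377, 0.003]
wrist_force: [8.3, 0.9, -2.0]
width: 0.119
```

```bash
python3 - <<'E'
from g import *
s=read_state();p=s["tool_pos"];u=p@[np.cos(.147),np.sin(.147),0];print(u-.4,(u-.4)/.228,"tilt z",np.arcsin((p[2]-.0705)/.228));rep(p)
E
```

```text
0.2293849455980026 1.006074322798257 tilt z 0.062407797644725975
t 10.975 tcp [0.6246 0.0789 0.0847] tooly yaw 0.14692005540026326 d tool mm [0. 0. 0.] F [ 8.3  0.9 -2. ] w 0.11943226410056842
```

play_rows(
  motion=[
    [0,0.0005,0.004,0,8],
    [0,0.0005,0.004,0,8],
    [0,0,0.003,0,8],
    [0,0,0,0,8],
  ],
)

```text
time: 11.48
tool_pos: [0.6253, 0.079, 0.0739]
tcp_rot: [2.051, 2.377, 0.003]
wrist_force: [7.6, 0.7, -1.5]
width: 0.123
```

play_rows(
  motion=[
    [0,0,0.003,0,8],
    [0,0,0,0,8],
  ],
)

```text
time: 11.72
tool_pos: [0.6254, 0.079, 0.0709]
tcp_rot: [2.051, 2.377, 0.003]
wrist_force: [7.2, 0.4, -3.0]
width: 0.121
```

play_rows(
  motion=[
    [0,0,0.003,0,8],
    [0,0,0,0,8],
  ],
)

```text
time: 11.98
tool_pos: [0.6254, 0.079, 0.068]
tcp_rot: [2.051, 2.377, 0.003]
wrist_force: [7.8, 0.9, -2.2]
width: 0.125
```

play_rows(
  motion=[
    [0,0,0.003,0,8],
    [0,0,0,0,8],
  ],
)

```text
time: 12.22
tool_pos: [0.6254, 0.079, 0.0651]
tcp_rot: [2.051, 2.377, 0.003]
wrist_force: [8.0, 0.8, -1.8]
width: 0.12
```

play_rows(
  motion=[
    [0,0,0.003,0,8],
    [0,0,0,0,8],
  ],
)

```text
time: 12.48
tool_pos: [0.6256, 0.079, 0.0633]
tcp_rot: [2.051, 2.377, 0.003]
wrist_force: [5.0, 0.4, 4.1]
width: 0.124
```

play_rows(
  motion=[
    [0,0,0.002,0,8],
    [0,0,0,0,8],
  ],
)

```text
time: 12.72
tool_pos: [0.6256, 0.079, 0.0631]
tcp_rot: [2.051, 2.377, 0.003]
wrist_force: [0.7, -1.0, 14.6]
width: 0.118
```

```bash
python3 - <<'E'
from h import *
save("scene","s4")
cv2.imwrite('pics/c4.png',cv2.resize(cv2.imread('pics/s4.png')[140:320,240:440],(660,594),interpolation=cv2.INTER_CUBIC))
E
```

```text
(no output)
```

View pics/c4.png

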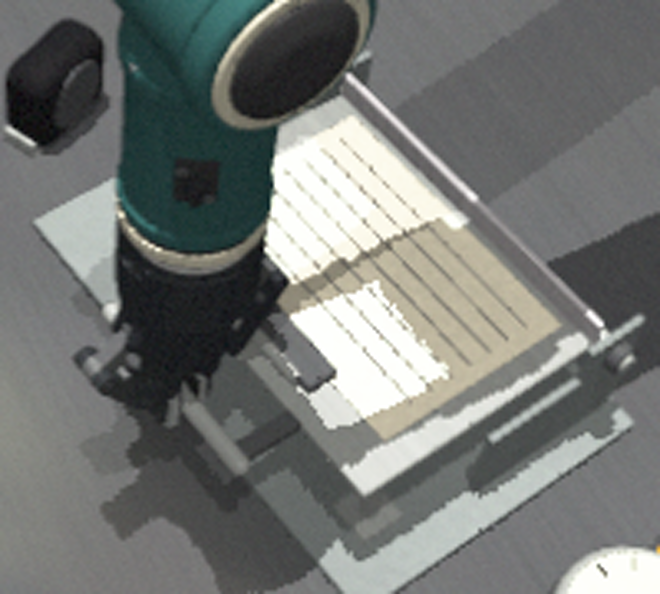

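The board is flat: contact at TCP z 0.063 (bar at 0.082) with 14.6 N upward, and the picture shows it level. Next I'll raise it to about 0.31.

play_rows(
  motion=[
    [0,-0.0003,0.0,0,8],
    [0,-0.0003,-0.0095,0,8],
    [0,-0.0008,-0.0095,0,8],
    [0,-0.0012,-0.0095,0,8],
    [0,-0.0016,-0.0095,0,8],
  ],
)

```text
time: 13.4
tool_pos: [0.623, 0.0787, 0.0988]
tcp_rot: [2.05, 2.375, 0.008]
wrist_force: [10.7, 1.9, -2.2]
width: 0.118
```

play_rows(
  motion=[
    [0,-0.002,-0.0095,0,8],
    [0,-0.0022,-0.0092,0,8],
    [0,-0.0025,-0.009,0,8],
    [0,-0.001,-0.005,0,8],
    [0,0,0,0,8],
  ],
)

```text
time: 14.02
tool_pos: [0.6155, 0.0775, 0.1324]
tcp_rot: [2.049, 2.375, 0.009]
wrist_force: [10.1, 1.2, 0.3]
width: 0.121
```

```bash
python3 - <<'E'
from g import *
s=read_state();p=s["tool_pos"];u=p@[np.cos(.147),np.sin(.147),0];print("du",u-.6306,"tilt z",np.arcsin((p[2]-.063)/.228));rep(p)
save("top","t5")
cv2.imwrite('pics/c5.png',cv2.resize(cv2.imread('pics/t5.png')[180:320,185:355],(700,576),interpolation=cv2.INTER_CUBIC))
E
```

```text
du -0.010385082844790783 tilt z 0.309235916474935
t 14.025 tcp [0.6155 0.0775 0.1324] tooly yaw 0.1468420799411196 d tool mm [0. 0. 0.] F [10.1  1.2  0.3] w 0.12113156739117507
```

View pics/c5.png

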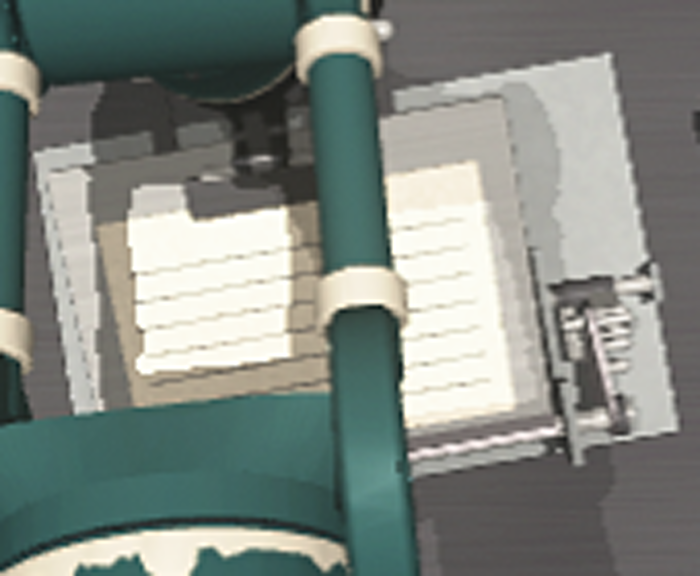

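The tilt is about 0.30–0.31, above the lowest click (0.25) and below the next (0.47). I'll lower it onto the notch.

play_rows(
  motion=[
    [0,0.0022,0.006,0,8],
    [0,0.0018,0.006,0,8],
    [0,0.0014,0.006,0,8],
    [0,0,0,0,8],
  ],
)

```text
time: 14.58
tool_pos: [0.6203, 0.0783, 0.1135]
tcp_rot: [2.05, 2.376, 0.006]
wrist_force: [10.1, 0.4, 1.0]
width: 0.123
```

play_rows(
  motion=[
    [0,0.0008,0.003,0,8],
    [0,0,0,0,8],
  ],
)

```text
time: 14.82
tool_pos: [0.6208, 0.0783, 0.1109]
tcp_rot: [2.05, 2.376, 0.006]
wrist_force: [8.2, 1.1, 3.2]
width: 0.121
```

play_rows(
  motion=[
    [0,0.0003,0.002,0,8],
    [0,0,0,0,8],
  ],
)

```text
time: 15.08
tool_pos: [0.6211, 0.0783, 0.1093]
tcp_rot: [2.05, 2.376, 0.006]
wrist_force: [8.5, 0.8, 3.8]
width: 0.121
```

play_rows(
  motion=[
    [0,0.0004,0.002,0,8],
    [0,0,0,0,8],
  ],
)

```text
time: 15.32
tool_pos: [0.6215, 0.0784, 0.1074]
tcp_rot: [2.05, 2.376, 0.006]
wrist_force: [7.3, 0.1, 4.6]
width: 0.12
```

play_rows(
  motion=[
    [0,0.0003,0.002,0,8],
    [0,0,0,0,8],
  ],
)

```text
time: 15.58
tool_pos: [0.6218, 0.0784, 0.1057]
tcp_rot: [2.05, 2.376, 0.006]
wrist_force: [6.2, 0.5, 6.3]
width: 0.118
```

play_rows(
  motion=[
    [0,0.0002,0.002,0,8],
    [0,0,0,0,8],
  ],
)

```text
time: 15.82
tool_pos: [0.6221, 0.0785, 0.1042]
tcp_rot: [2.05, 2.376, 0.006]
wrist_force: [5.1, 0.2, 8.1]
width: 0.121
```

```bash
python3 - <<'E'
from h import *
save("scene","s6");print(read_state()["wrist_force"])
a=cv2.imread('pics/s6.png')[140:320,240:440]
b=cv2.imread('pics/s4.png')[140:320,240:440]
f=lambda i:cv2.resize(i,(400,360),interpolation=cv2.INTER_CUBIC)
cv2.imwrite('pics/c6.png',np.hstack([f(a),f(b)]))
E
```

```text
[ 5.85937416 -0.50061945  8.24344689]
```

View pics/c6.png

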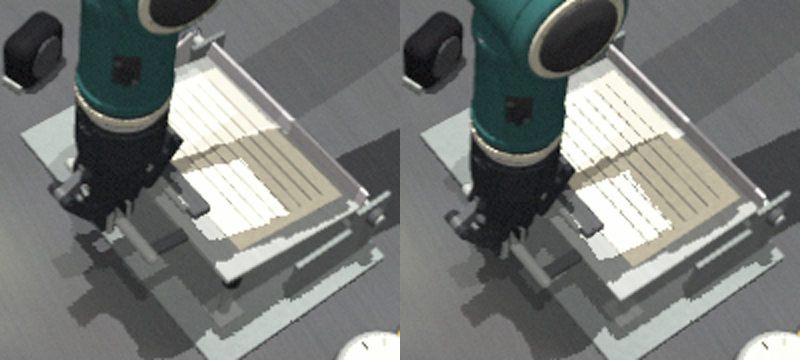

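The board's rear-left corner is at (227,276) in the crop now, against (217,293) when flat. I'll turn that into a tilt.

```bash
python3 - <<'E'
from h import *
yw=.146;ex=np.array([np.cos(yw),np.sin(yw),0]);ey=np.array([-np.sin(yw),np.cos(yw),0])
B=np.array([.6056,.075,.177])
for nm,px in(("now",(227,276)),("flat",(217,293))):
    o,d=ray("scene",(240+px[0]/2,140+px[1]/2));p=o+d*(((B@ey+.118)-o@ey)/(d@ey));print(nm,p@ex,p[2])
# predictions of corner for tilts
for a in(0,.1,.15,.19,.21,.25):
    P=.4015*ex+ey*(B@ey+.118)+ex*(.185*np.cos(a)-.004*np.sin(a))+np.array([0,0,.082+.185*np.sin(a)+.004*np.cos(a)])
    q=proj("scene",P)[0];print(a,(q-[240,140])*2)
E
```

```text
now 0.5905124591347398 0.13465178306069947
flat 0.5978721323276096 0.11195429940854185
0 [222.94251254 300.59824629]
0.1 [226.89842003 289.93527356]
0.15 [229.50860544 284.12308355]
0.19 [231.90140177 279.25258482]
0.21 [233.19923213 276.7460308 ]
0.25 [235.99706513 271.59492208]
```

The corner estimate is ambiguous (about 0.17±0.03). I'll lower 3 mm more and check whether the corner moves in the image; if it doesn't, the board is resting on its notch.

play_rows(
  motion=[
    [0,0.0003,0.003,0,8],
    [0,0,0,0,8],
  ],
)

```text
time: 16.12
tool_pos: [0.6225, 0.0786, 0.1019]
tcp_rot: [2.05, 2.376, 0.006]
wrist_force: [4.4, 0.7, 11.7]
width: 0.125
```

```bash
cat > cmp.py <<'E'
from h import *
import sys
A,B=[cv2.cvtColor(np.load(f'pics/{n}.npy'),cv2.COLOR_RGB2GRAY) for n in sys.argv[1:3]]
for nm,(x,y) in dict(corner=(352,277),edge=(385,262),clipEnd=(342,243),base=(415,275)).items():
    t=A[y-9:y+10,x-9:x+10];r=B[y-17:y+18,x-17:x+18]
    m=cv2.matchTemplate(r,t,cv2.TM_CCOEFF_NORMED);_,v,_,l=cv2.minMaxLoc(m)
    s,_=cv2.findTransformECC(t,B[y-9:y+10,x-9:x+10],np.eye(2,3,dtype=np.float32),cv2.MOTION_TRANSLATION)[0:2]if 0 else(0,0)
    print(nm,"shift",l[0]-8,l[1]-8,"score",round(v,3),"mean abs diff",np.abs(t.astype(int)-B[y-9:y+10,x-9:x+10]).mean().round(2))
E
python3 - <<'E'
from h import *
save("scene","s7")
E
python3 cmp.py s6 s7; python3 cmp.py s4 s6
```

```text
corner shift 0 1 score 0.978 mean abs diff 8.5
edge shift 0 0 score 0.981 mean abs diff 5.61
clipEnd shift 0 1 score 0.961 mean abs diff 8.82
base shift 0 0 score 0.999 mean abs diff 1.93
corner shift 4 -8 score 0.867 mean abs diff 76.22
edge shift 7 -7 score 0.846 mean abs diff 54.34
clipEnd shift 4 -8 score 0.921 mean abs diff 56.44
base shift 0 0 score 0.999 mean abs diff 2.72
```

The board gave slightly, with a soft, growing resistance. I'll ease up to about 0.36 (still below the next click) so the notch is surely engaged, and take reference pictures there.

play_rows(
  motion=[
    [0,-0.0013,-0.008,0,8],
    [0,-0.0017,-0.008,0,8],
    [0,-0.0023,-0.008,0,8],
    [0,-0.0027,-0.008,0,8],
    [0,-0.003,-0.008,0,8],
  ],
)

```text
time: 16.8
tool_pos: [0.6129, 0.0772, 0.1403]
tcp_rot: [2.048, 2.374, 0.011]
wrist_force: [12.1, 0.7, 1.0]
width: 0.116
```

play_rows(
  motion=[
    [0,0,0,0,8],
  ],
)

```text
time: 16.92
tool_pos: [0.6127, 0.0771, 0.141]
tcp_rot: [2.049, 2.374, 0.01]
wrist_force: [10.9, 1.7, 1.7]
width: 0.126
```

```bash
cat > tilt.py <<'E'
from h import *
import sys
# sub-pixel corner from the left side edge & rear edge: track the scene corner patch against prediction, via ECC from s4 (flat)
yw=.146;ex=np.array([np.cos(yw),np.sin(yw),0]);ey=np.array([-np.sin(yw),np.cos(yw),0]);B=np.array([.6056,.075,.177])
def pred(a,r,l,h=.004):
    return proj("scene",.4015*ex+ey*(B@ey+l)+ex*(r*np.cos(a)-h*np.sin(a))+np.array([0,0,.082+r*np.sin(a)+h*np.cos(a)]))[0]
A=cv2.cvtColor(np.load('pics/s4.npy'),cv2.COLOR_RGB2GRAY)
print("pred corner shift",[(a,np.round(pred(a,.185,.118)-pred(0,.185,.118),1).tolist()) for a in(.15,.18,.21,.3,.36)])
for n in sys.argv[1:]:
    C=cv2.cvtColor(np.load(f'pics/{n}.npy'),cv2.COLOR_RGB2GRAY)
    x,y=348,286;h=10
    t=cv2.resize(A[y-h:y+h,x-h:x+h],None,fx=4,fy=4,interpolation=cv2.INTER_CUBIC)
    r=cv2.resize(C[y-h-26:y+h+6,x-h-6:x+h+20],None,fx=4,fy=4,interpolation=cv2.INTER_CUBIC)
    _,v,_,l=cv2.minMaxLoc(cv2.matchTemplate(r,t,cv2.TM_CCOEFF_NORMED));print(n,l[0]/4-6,l[1]/4-26,round(v,3))
E
python3 - <<'E'
from g import *
save("scene","s8");rep(read_state()["tool_pos"])
E
python3 tilt.py s6 s7 s8
```

```text
t 16.975 tcp [0.6128 0.0771 0.1408] tooly yaw 0.1468783630200643 d tool mm [0. 0. 0.] F [11.2  1.4  2. ] w 0.12103034313673698
pred corner shift [(0.15, [3.3, -8.2]), (0.18, [4.2, -10.1]), (0.21, [5.1, -11.9]), (0.3, [8.5, -17.8]), (0.36, [11.1, -22.0])]
s6 3.75 -9.25 0.954
s7 3.5 -8.5 0.96
s8 9.75 -19.25 0.918
```

The image gives a tilt of about 0.33–0.34 here, well past the 0.25 click. The resistance on lowering started at about 0.205 (TCP z≈0.111). There was none there on the first descent, so the notch is holding. I'll lower onto it gently and relieve the radial pull.

play_rows(
  motion=[
    [0,0.0035,0.008,0,8],
    [0,0.003,0.008,0,8],
    [0,0.0023,0.007,0,8],
    [0,0.0012,0.004,0,8],
    [0,0,0,0,8],
  ],
)

```text
time: 17.6
tool_pos: [0.6205, 0.0783, 0.1121]
tcp_rot: [2.051, 2.377, 0.004]
wrist_force: [8.0, 0.9, 1.0]
width: 0.12
```

play_rows(
  motion=[
    [0,0.0008,0.0025,0,8],
    [0,0,0.0015,0,8],
    [0,0,0,0,8],
  ],
)

```text
time: 17.98
tool_pos: [0.6212, 0.0784, 0.1088]
tcp_rot: [2.051, 2.377, 0.003]
wrist_force: [5.9, 0.7, 4.0]
width: 0.12
```

```bash
python3 - <<'E'
from g import *
save("scene","s9");rep(read_state()["tool_pos"])
E
python3 tilt.py s9
```

```text
t 18.025 tcp [0.6212 0.0784 0.1088] tooly yaw 0.14699160988000318 d tool mm [0. 0. 0.] F [6.3 0.9 3.6] w 0.12235497035320263
pred corner shift [(0.15, [3.3, -8.2]), (0.18, [4.2, -10.1]), (0.21, [5.1, -11.9]), (0.3, [8.5, -17.8]), (0.36, [11.1, -22.0])]
s9 4.25 -10.25 0.949
```

The upward force appears at the same height as before, so the notch carries the board. I'll release slowly.

play_rows(
  motion=[
    [0,0,0,0,16],
    [0,0,0,0,22],
    [0,0,0,0,38],
    [0,0,0,0,38],
    [0,0,0,0,38],
  ],
  squeeze=20,
)

```text
time: 18.65
tool_pos: [0.6192, 0.0782, 0.1073]
tcp_rot: [-2.052, -2.378, 0.001]
wrist_force: [0.1, 0.6, -0.2]
width: 0.447
```

```bash
python3 - <<'E'
from g import *
save("scene","s10");rep(read_state()["tool_pos"])
E
python3 tilt.py s9 s10
```

```text
t 18.7 tcp [0.6193 0.0782 0.1074] tooly yaw 0.14696353854249242 d tool mm [0. 0. 0.] F [ 0.3 -0.2 -0.6] w 0.4474184636247081
pred corner shift [(0.15, [3.3, -8.2]), (0.18, [4.2, -10.1]), (0.21, [5.1, -11.9]), (0.3, [8.5, -17.8]), (0.36, [11.1, -22.0])]
s9 4.25 -10.25 0.949
s10 4.5 -10.75 0.945
```

The board stayed up after release. I'll retreat straight up, then move back towards the start side.

play_rows(
  motion=[
    [0,0,-0.015,0,38],
    [0,0,-0.025,0,38],
    [0,0,-0.04,0,38],
    [0,0,-0.04,0,38],
    [0,0,-0.03,0,38],
  ],
)

```text
time: 19.32
tool_pos: [0.6204, 0.0783, 0.2614]
tcp_rot: [2.051, 2.377, 0.004]
wrist_force: [0.5, -0.6, -0.3]
width: 0.447
```

play_rows(
  motion=[
    [0.04,0,0,0,38],
    [0.045,0,0,0,38],
    [0.045,0,0,0,38],
    [0.045,0,0,0,38],
    [0.045,0,0,0,38],
  ],
)

```text
time: 19.95
tool_pos: [0.5873, 0.2973, 0.2592]
tcp_rot: [2.052, 2.378, 0.002]
wrist_force: [0.4, 0.0, 0.3]
width: 0.447
```

play_rows(
  motion=[
    [0.045,0,0,0,38],
    [0.045,0,0,0,38],
    [0,0,0,0,38],
    [0,0,0,0,38],
  ],
)

```text
time: 20.45
tool_pos: [0.5743, 0.3847, 0.2584]
tcp_rot: [2.051, 2.379, 0.0]
wrist_force: [-0.9, -0.6, -0.1]
width: 0.444
```

```bash
python3 - <<'E'
from g import *
save("scene","s11");save("top","t11");rep(read_state()["tool_pos"])
f=lambda i,w:cv2.resize(i,(400,w),interpolation=cv2.INTER_CUBIC)
a=f(cv2.imread('pics/s11.png')[150:330,245:440],369);b=f(cv2.imread('pics/t11.png')[180:320,185:355],369)
cv2.imwrite('pics/c11.png',np.hstack([b,a]))
for n,m in(("scene1","s11"),("top1","t11")):
    A,B=np.load(f'pics/{n}.npy'),np.load(f'pics/{m}.npy')
    pts={"scene1":dict(notes=(208,271),coupling=(281,346),tape=(257,165),pen=(352,386),gauge=(432,330)),"top1":dict(notes=(285,134),coupling=(193,156),tape=(369,214),pen=(150,195),gauge=(155,275))}[n]
    for k,(x,y) in pts.items():
        t=A[y-14:y+15,x-14:x+15];r=B[y-22:y+23,x-22:x+23];_,v,_,l=cv2.minMaxLoc(cv2.matchTemplate(r,t,cv2.TM_CCOEFF_NORMED));print(n,k,l[0]-8,l[1]-8,round(v,3))
E
python3 tilt.py s11
```

```text
t 20.55 tcp [0.5746 0.3837 0.2581] tooly yaw 0.1459145921157926 d tool mm [0. 0. 0.] F [-0.6 -0.1 -0.3] w 0.44722212898871594
scene1 notes 0 0 0.999
scene1 coupling 0 0 0.999
scene1 tape 0 0 0.984
scene1 pen 0 0 0.992
scene1 gauge 7 7 0.131
top1 notes 0 0 0.978
top1 coupling 0 0 1.0
top1 tape 0 0 0.999
top1 pen 0 0 0.995
top1 gauge 0 0 0.572
pred corner shift [(0.15, [3.3, -8.2]), (0.18, [4.2, -10.1]), (0.21, [5.1, -11.9]), (0.3, [8.5, -17.8]), (0.36, [11.1, -22.0])]
s11 4.25 -10.75 0.853
```

View pics/c11.png

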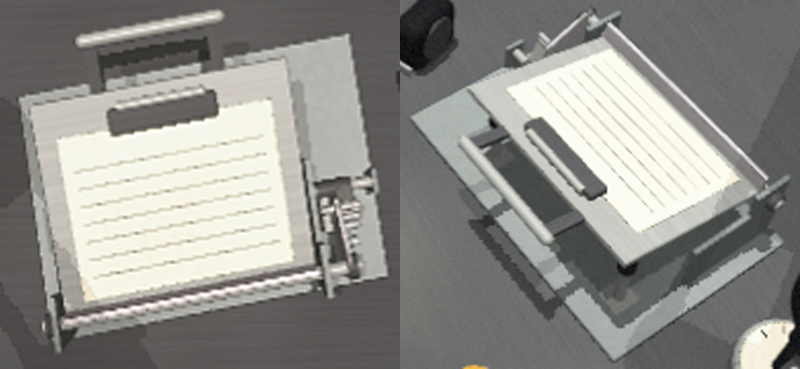

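The board rests tilted with the bar free. As a last check I'll triangulate the bar: top (78,42)/(221,15), scene (549,239)/(464,142).

```bash
python3 - <<'E'
from h import *
t=lambda u,v:(185+(u+.5)/2.353-.5,180+(v+.5)/2.636-.5)
s=lambda u,v:(245+(u-400+.5)/2.051-.5,150+(v+.5)/2.05-.5)
for a,b in(((78,42),(549,239)),((221,15),(464,142))):
    p,r=tri([("top",t(*a)),("scene",s(*b))]);print(p,r[0],"tilt",np.arcsin((p[2]-.082)/.228))
A,B=np.load('pics/top1.npy'),np.load('pics/t11.npy')
for nm,I in(("before",A),("after",B)):
    g=cv2.cvtColor(I[235:330,125:190],cv2.COLOR_RGB2HSV);m=cv2.inRange(g,(15,140,90),(30,255,255));print(nm,"gauge yellow stem centroid",np.argwhere(m).mean(0)if m.any() else None,m.sum()//255)
E
```

```text
[0.61225615 0.13837845 0.12999456] 8.321702559851942e-05 tilt 0.2120889246292157
[0.63106295 0.01008949 0.12438999] 0.00139234715660004 tilt 0.18700914505896518
before gauge yellow stem centroid [65.17560976 44.50731707] 205
after gauge yellow stem centroid [65.2        44.38571429] 210
```

Bar triangulation gives a tilt of about 0.20, which matches the lowest notch (0.21). The gauge hasn't moved either, so I'm handing in.

```bash
python3 -c "
from workcell import *
print(finish_job(),read_state()['time'])"
```

```text
the job is handed in; nothing more can be done
the job is handed in; nothing more can be done
```

The board now rests on its lowest notch, with the gripper open and clear of it. I handed the job in after about 21 s of robot time.

**What I did:** I pinched the bar with the board in the second notch (about 0.43) and lifted it to about 1.26, past the release point. I then lowered it steadily until it lay flat, which showed as firm contact with 14.6 N upward at the bar's level height. After that I raised it to about 0.30–0.34 and set it on the notch. I let go once the force showed the notch carrying the board, then moved up and away.

**Last checks:**
- **Tilt:** triangulating the bar's two ends gave 0.21 and 0.19, and tracking the board's corner gave about 0.19. The lowest notch is about 0.21.
- **Holding:** the board's corner moved no more than about half a pixel between holding, releasing and retreating.
- **Things around the stand:** the notes, coupling, tape and pen showed no shift in either camera. The arm and its shadow spoiled the gauge match in both views, but the gauge's yellow stem had not moved in the top view.
- **Force:** readings at the end of each move stayed below about 15 N.

**Not fully certain:**
- **Pawl:** I never saw it directly. That it cleared and re-engaged is inferred from the forces and from the board staying put.
- **Extra press on the notch:** on the first try I pressed the board slightly below the notch angle, to about 0.17 with about 12 N, and it gave softly. I raised it again to about 0.34 and re-seated it before releasing.

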